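Weigh two filter cartridges, fit the light one, bin the heavy one

ROBOT

A 6-joint arm with a two-finger parallel gripper is mounted at the origin on the work surface. World frame = base frame: x ahead of the robot, y to its left, z up, the work surface at z = 0. Lengths are in m, angles in degrees, forces in N, time in s.
With the tool pointing down it reaches from about 0.25 to 0.725 m from the base axis. Payload 9.7 kg.
Tool frame: the origin (TCP) lies at the very end of the fingers, on their centre line; the grasp point (between the pads) lies 19 mm behind it (bot.grip_point_offset is the z of the grasp point in the tool frame, in m); z points along the fingers, x is the direction in which the jaws open and shut, and the axes are right-handed (so a half turn about z gives the same grasp; the last joint's range is limited). The gripper opens to 85 mm and grips with 20 to 120 N. Pads are 22 mm wide; open, the fingers measure 114 mm over their backs; the gripper's body (76 mm by 85 mm) begins 54 mm behind the grasp point. The pads swing forward as they close: fully open they stand 13 mm farther back than shut.
Start: joints at [-70.187, 4.979, 10.078, 95.1, 0, 90], TCP at [0.186, -0.517, 0.231] pointing down, gripper open.
Joint ranges: [-179.16, 179.16], [-48.56, 103.87], [-65.8, 70.77], [-126.05, 130.52], [-82.76, 87.17], [-180, 180]. Speed limits (degrees/s): [127.2, 127.2, 147.25, 180, 180, 180].

INTERFACE

Orientations are given as [roll, pitch, yaw] about the fixed x, y, z axes, in that order (R = Rz(yaw) Ry(pitch) Rx(roll)).
In Python, from workcell import get_obs, viewer, job_done, bot gives the robot as it stands.
- The arm moves only by the shell command python3 -m handwheel 'ROWS' [FORCE]. ROWS is JSON, a list of rows, each a list of 5 numbers: the closure, from 0 (fully open) to 1 (shut), then the shift along the world's x, y, z in m, then the turn about the world's z in degrees. A call has 1 to 5 rows; each row is the pose to reach, as a shift and turn from the pose measured when the call began; what a row does not reach only later rows make up. A row lasts 1/10 s, in which the tool goes at most 50 mm and 8.59 degrees, less where a joint would pass 70% of its speed; a pose out of reach is approached as far as the arm can. A call with a gripper value outside its range is refused whole. The fingers move at their own pace and stop on an object; FORCE is the grip in N (left out, the last holds). Time passes only in rows, so rows that repeat a pose let the fingers close. It gives the time, the measured TCP pose, the force and the opening at its end, in the units of the state.
- get_obs(): the state, without advancing time (a new reading comes with each control period).
- viewer.camera(name): name is "side" or "top" or "wrist"; returns a dict with "color" (384x512x3 uint8, blue, green, red), "K" (3x3 intrinsics, pixels), "origin" and "orientation" of the camera in the world. Camera axes: x right, y down, z forward; pixel columns grow to the right and rows downward; lengths in m; the calibration is good to about 2 mm. A picture is of the moment at which its call begins. There is no depth.
- job_done(): hands the job in, once; it reports no verdict.
The state is a dict: "time": time; "q": joint angles; "qd": joint speeds; "joint_efforts": joint torques, N m; "ee_pos": TCP position; "tcp_rot": TCP orientation; "wrist_force": force on the tool from outside, world axes, zero at the start; "torque": the same for the moment, N m; "opening": finger opening in m.
Only numpy, scipy, OpenCV 4.12 (cv2) and the standard library are available. Lean on these libraries where they do the work, as an engineer would, in place of code of your own. Each camera call takes 0.05 s, during which the arm holds its last target.

TASK

One of the two look-alike water-filter cartridges is fresh and light, the other is spent and heavy. Stand one of them on the balance's empty pan, let go and see whether the beam tips (heavy) or stays (light); then stand the heavy one upright in the green tray and press the light one squarely down into the filter well of the black water station until its stiff seat is fully home, where you feel a firm stop. Be gentle with the balance, do not force the cartridge once it is home, and leave the mug, the jar and the cup alone.

Things in the scene. Friction and masses are not known exactly. Their poses are not given: they have to be found in the camera images.
- cart_a_mid (a point): Upright square filter cartridge, white with a blue band low down and a grey top, like the other one but for its hidden weight (either may be heavy): 46 x 46 mm across, 84 mm tall, flat sides parallel to its x and y axes, flat foot. This point is its centre, 42 mm above its foot; z up. It weighs about 0.16 kg if fresh, about 0.40 kg if spent; a loose core inside may shift by about 1 mm.
- cart_b_mid (a point): Upright square filter cartridge, white with a blue band low down and a grey top, like the other one but for its hidden weight (either may be heavy): 46 x 46 mm across, 84 mm tall, flat sides parallel to its x and y axes, flat foot. This point is its centre, 42 mm above its foot; z up. It weighs about 0.16 kg if fresh, about 0.40 kg if spent; a loose core inside may shift by about 1 mm.
- pan_top (a point): Centre of the upper face of the balance's empty load pan: a round steel pan of 90 mm diameter with a rubber face of 82 mm, about 98 mm above the worktop while the beam rests and about 26 mm lower when tipped. A linkage keeps the pan level. The other pan, 220 mm away, carries a fixed brass reference weight.
- beam (a joint): Tilt of the balance beam, rad: 0 with the load pan up (empty, or holding a light cartridge), 0.24 at its lower stop, load pan down (heavy cartridge). It is damped and takes about 1 s to tip; the empty pan holds up against a push of up to about 2.7 N, then sinks.
- balance: Pan balance, fixed to the worktop, grey base 100 x 260 x 28 mm; origin under the base's centre. The beam lies along its y axis with the load pan on the +y side, 109 mm from the centre; a red needle in front of a white scale plate (top 118 mm up) at the centre shows the tilt. The brass weight on the -y side reaches about 150 mm up.
- station: Water station, fixed: black block 140 x 140 x 60 mm with a square filter well in its top, outlined in blue; origin under its centre.
- well (a point): Centre of the well's mouth, 60 mm up. Square hole 49 x 49 mm (1.5 mm play each side), sides along this point's x and y, 4 mm chamfer. The cartridge's foot comes to stand on an orange seat inside, 15 to 31 mm below the mouth (differs every time, not measured); it must be pressed 8 mm further down to its firm stop: home depth 23 to 39 mm, cartridge then 45 to 61 mm out of the well.
- seat (a joint): How far the well's seat has been pressed down from where it started, m: 0 untouched, 0.008 fully home at the firm stop. It gives way stiffly at about 5 N (more when pushed fast) and stays where it is left; it does not show how deep the seat lies. The stop is hard rubber (about 8 N/mm). A slow push of 10 to 15 N at the end is ample; over 22 N is forcing.
- tray: Green open tray for spent cartridges, fixed: 140 x 140 mm outside, 40 mm high, walls and floor 5 mm thick; origin under its centre.
- mug_mid (a point): White mug, 80 mm across, 90 mm tall; centre. To be left alone.
- jar_mid (a point): Amber jar with a steel lid, 70 mm across, 100 mm tall; centre. To be left alone.
- cup_mid (a point): Small steel cup, 66 mm across, 60 mm tall; centre. To be left alone.

How it is judged (in metres and radians):
On the way:
1. one cartridge stands on the balance pan, let go of, and the beam has come to rest at one of its two ends (((horizontal distance between cart_a_mid and pan_top below 0.035 m and contact force between cart_a and balance above 0.8 N and angle between cart_a_mid's own z axis and vertical below 0.1 rad and contact force between cart_a and the fingers below 0.05 N and linear speed of cart_a below 0.02 m/s and not (velocity of joint beam above 0.03 rad/s) and not (velocity of joint beam below -0.03 rad/s) and (value of joint beam below 0.03 rad or value of joint beam above 0.21 rad)) or (horizontal distance between cart_b_mid and pan_top below 0.035 m and contact force between cart_b and balance above 0.8 N and angle between cart_b_mid's own z axis and vertical below 0.1 rad and contact force between cart_b and the fingers below 0.05 N and linear speed of cart_b below 0.02 m/s and not (velocity of joint beam above 0.03 rad/s) and not (velocity of joint beam below -0.03 rad/s) and (value of joint beam below 0.03 rad or value of joint beam above 0.21 rad)))), for 0.3 s.
At the end, for the whole second after the job is handed in: The heavy cartridge (it rests on the tray with more than 2.9 N) stands upright and still on the floor of the green tray, let go of, within 65 mm of the tray's middle; the light one stands upright in the filter well, within 6 mm of its centre, with the seat pressed in by more than 6.8 mm of its 8 mm (((contact force between cart_a and tray above 2.9 N and horizontal distance between cart_a_mid and tray below 0.065 m and angle between cart_a_mid's own z axis and vertical below 0.1 rad and height (world z) of cart_a_mid below 0.055 m and linear speed of each of cart_a, cart_b below 0.02 m/s and horizontal distance between cart_b_mid and well below 0.006 m and angle between cart_b_mid's own z axis and vertical below 0.08 rad and z of cart_b_mid in the frame of well below 0.024 m) or (contact force between cart_b and tray above 2.9 N and horizontal distance between cart_b_mid and tray below 0.065 m and angle between cart_b_mid's own z axis and vertical below 0.1 rad and height (world z) of cart_b_mid below 0.055 m and linear speed of each of cart_b, cart_a below 0.02 m/s and horizontal distance between cart_a_mid and well below 0.006 m and angle between cart_a_mid's own z axis and vertical below 0.08 rad and z of cart_a_mid in the frame of well below 0.024 m)) and value of joint seat above 0.0068 m); the robot touches nothing.
It fails at once if a cartridge bears on the balance with more than 15 N (contact force between any of cart_a, cart_b and balance above 15 N).
It fails at once if the robot bears on the balance with more than 15 N (contact force between any of the fingers, the arm and balance above 15 N).
It fails at once if a cartridge is forced into the station with more than 22 N (contact force between any of cart_a, cart_b and station above 22 N).
It fails at once if a cartridge is tipped over (angle between any of cart_a_mid, cart_b_mid's own z axis and vertical above 0.7 rad).
It fails at once if the mug, jar or cup is pushed more than 20 mm or tipped (distance of any of mug_mid, jar_mid, cup_mid from where it was at the start of the episode above 0.02 m or angle between any of mug_mid, jar_mid, cup_mid's own z axis and vertical above 0.3 rad).
It also fails if it takes over 72 s, if anything falls off the work surface, if the arm or the gripper's body presses on something with over 40 N, if the wrist force passes 120 N, or if a joint passes its speed limit or range.

## Working session

There is one attempt and no reset: what is moved stays moved. The work goes in short steps, Python scripts to look and compute and a shell command to move; the robot and the scene stay as the last step left them, time stands still between calls to the robot, and variables do not carry over. Pictures are saved under pics/ and viewed, and the job is handed in when it is done.

```bash
ls; mkdir -p pics; python3 - <<'E'
from workcell import get_obs, viewer, bot
import cv2
print(get_obs(), bot.grip_point_offset)
for n in ("side","top","wrist"):
    c=viewer.camera(n); cv2.imwrite(f"pics/{n}0.png",c["color"]); print(n,c["K"],c["origin"],c["orientation"])
E
```

```text
pics
{'time': 0.0, 'q': array([-7.01876526e+01,  5.01067857e+00,  1.00330599e+01,  9.51008241e+01,
       -2.54488902e-03,  8.99992044e+01]), 'qd': array([ 1.31925161e-02, -1.08185967e-01, -5.96049099e-02,  4.23538955e-05,
       -1.04282597e-01, -7.82015571e-03]), 'joint_efforts': array([-1.91008185e-03, -5.20388639e+01,  4.64806974e+01,  1.61010318e-02,
       -1.02352506e-04, -3.13895248e-05]), 'ee_pos': array([ 0.18632144, -0.51721534,  0.23057464]), 'tcp_rot': array([ 1.79997456e+02,  7.84427700e-02, -7.01868570e+01]), 'wrist_force': array([ 0.42376736, -0.13404431, -0.92687414]), 'torque': array([0.0676053, 0.0118017, 0.0313685]), 'opening': 0.08568325479942031} -0.0187
side [[380.7745078    0.         253.00984224]
 [  0.         380.7745078  190.00024829]
 [  0.           0.           1.        ]] [0.52772966 0.86160121 0.71783673] [-1.26297326e+02  6.84719668e-02 -1.76840414e+02]
top [[359.26958298   0.         250.45335233]
 [  0.         359.26958298 191.05528606]
 [  0.           0.           1.        ]] [0.47473412 0.02926093 0.97808215] [-173.4794203    -1.08762275  -91.69755386]
wrist [[337.70815233   0.         253.40764907]
 [  0.         337.70815233 190.4173479 ]
 [  0.           0.           1.        ]] [ 0.25935104 -0.49107663  0.37283809] [ 1.62449108e+02 -1.93882996e-02 -7.01792017e+01]
```

View pics/top0.png

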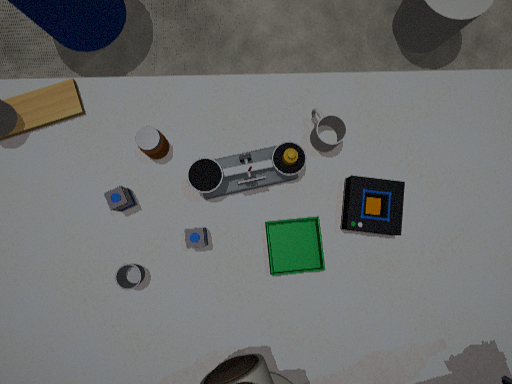

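View pics/side0.png

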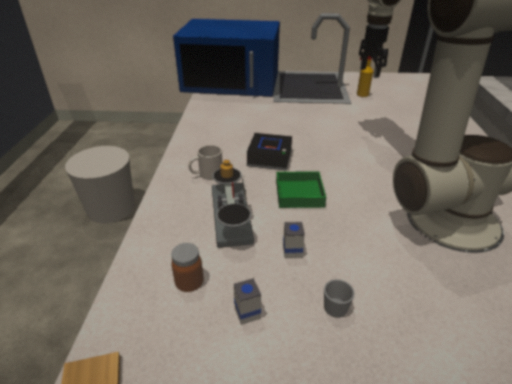

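View pics/wrist0.png

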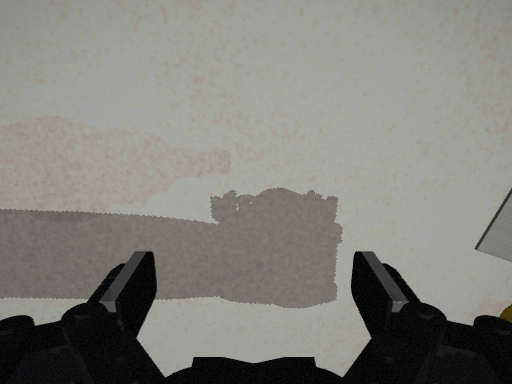

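The top view shows cartridges near (120,198) and (197,238), the load pan near (206,176), the tray near (295,246) and the well near (374,206). The mug, jar and cup are at (330,133), (152,143) and (130,276). I'll zoom in next for the colours and edges.

```bash
cat > h.py <<'E'
import numpy as np, cv2
from scipy.spatial.transform import Rotation as R
from workcell import get_obs, viewer
def rays(c,px):
    px=np.atleast_2d(np.asarray(px,float)); d=np.c_[px,np.ones(len(px))]@np.linalg.inv(c["K"]).T
    return d@R.from_euler('xyz',c["orientation"],degrees=True).as_matrix().T
def cast(c,px,z):
    d=rays(c,px); o=np.asarray(c["origin"]); return o+d*((z-o[2])/d[:,2])[:,None]
def proj(c,P):
    P=np.atleast_2d(P)-c["origin"]; p=P@R.from_euler('xyz',c["orientation"],degrees=True).as_matrix()@c["K"].T
    return p[:,:2]/p[:,2:]
def zoom(c,name,x,y,w,h,s):
    cv2.imwrite("pics/"+name,cv2.resize(c["color"][y:y+h,x:x+w],None,fx=s,fy=s,interpolation=cv2.INTER_CUBIC))
def tri(c1,p1,c2,p2):
    a,b=rays(c1,p1)[0],rays(c2,p2)[0]; o1,o2=np.array(c1["origin"]),np.array(c2["origin"])
    t=np.linalg.lstsq(np.c_[a,-b],o2-o1,rcond=None)[0]; q1,q2=o1+a*t[0],o2+b*t[1]
    return (q1+q2)/2,np.linalg.norm(q1-q2)
E
python3 - <<'E'
from h import *
c=viewer.camera("top"); s=viewer.camera("side")
a=cv2.resize(c["color"][170:270,90:222],None,fx=6,fy=6,interpolation=cv2.INTER_CUBIC)
cv2.imwrite("pics/t1.png",a[:600,:800]); 
zoom(c,"t2.png",180,120,133,90,6); zoom(c,"t3.png",320,160,100,90,6)
zoom(s,"s1.png",160,210,200,130,4)
for n,k in (("top",c),("side",s)):
    hsv=cv2.cvtColor(k["color"],cv2.COLOR_BGR2HSV)
    m=cv2.inRange(hsv,(100,120,60),(125,255,255))
    N,l,st,ce=cv2.connectedComponentsWithStats(m)
    for i in range(1,N):
        if st[i,4]>15: print(n,st[i],ce[i].round(1), cast(k,ce[i],.084).round(4))
E
```

```text
top [360 188  32  34 277] [376.  205.1] [[ 0.5322 -0.3048  0.084 ]]
top [111 193  10  10  75] [115.1 197.4] [[0.5698 0.3458 0.084 ]]
top [190 233  10  10  74] [194.4 237.2] [[0.4659 0.1506 0.084 ]]
side [ 174   19  105   22 1800] [229.1  29.5] [[ 0.8324 -1.7791  0.084 ]]
side [258 137   6  11  27] [260.3 141.9] [[ 0.5665 -0.2766  0.084 ]]
side [277 139   5  11  25] [279.  144.3] [[ 0.503  -0.2639  0.084 ]]
side [290 225   9   6  43] [293.9 227.3] [[0.4662 0.1508 0.084 ]]
side [242 284  11   9  75] [246.7 288.1] [[0.5702 0.3452 0.084 ]]
```

```bash
ls pics
```

```text
s1.png
side0.png
t1.png
t2.png
t3.png
top0.png
wrist0.png
```

View pics/t1.png

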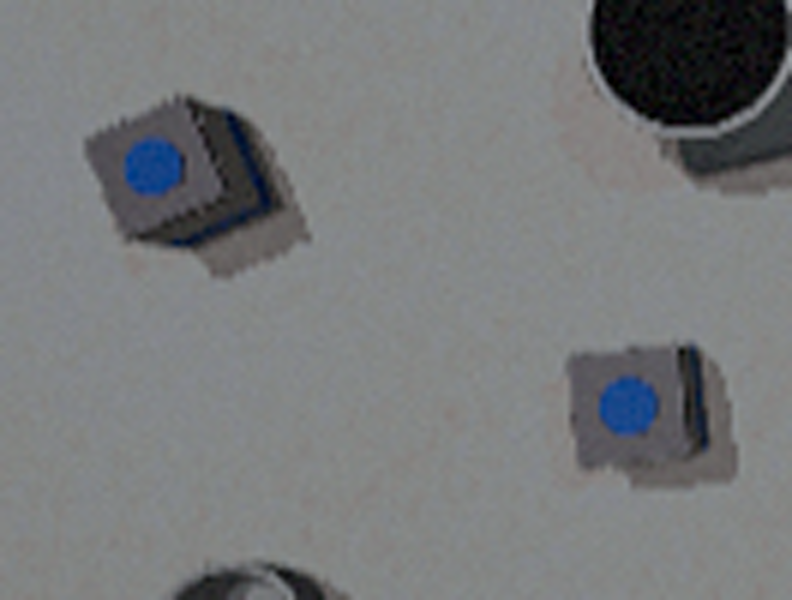

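View pics/t2.png

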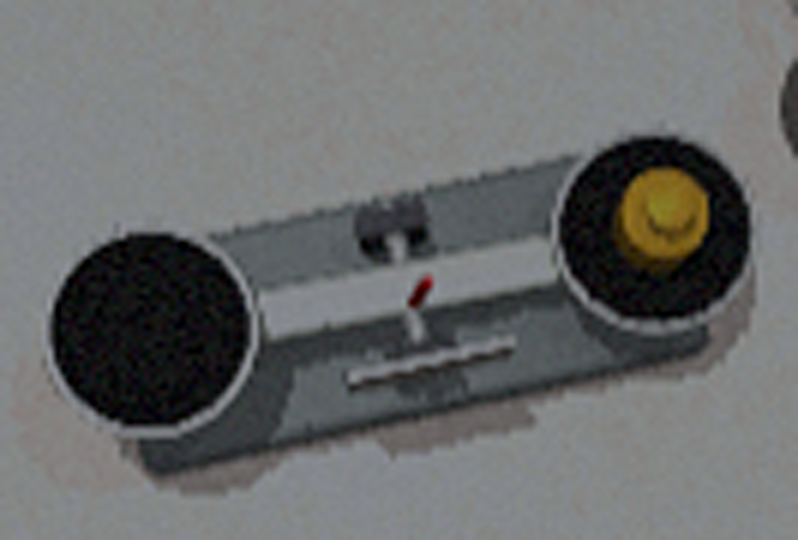

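View pics/t3.png

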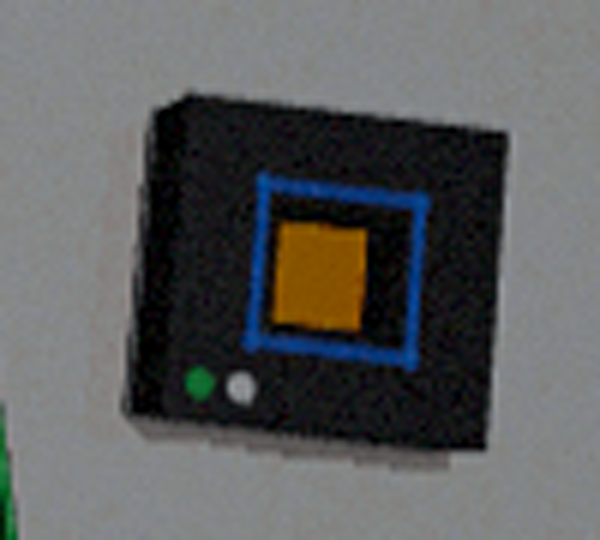

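View pics/s1.png

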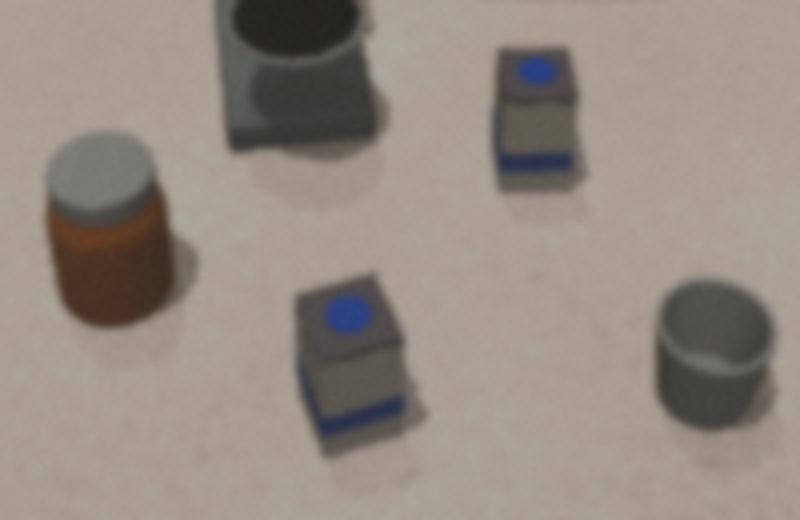

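```bash
python3 - <<'E'
from h import *
c=viewer.camera("top"); s=viewer.camera("side")
def ang(P):
    P=P[:,:2]; e=np.roll(P,-1,0)-P; a=np.degrees(np.arctan2(e[:,1],e[:,0])); return a.round(1), (a%90).round(1), np.linalg.norm(e,axis=1).round(4), P.mean(0).round(4)
u=lambda L,x,y:np.array([((a+.5)/6-.5+x,(b+.5)/6-.5+y) for a,b in L])
print("near",ang(cast(c,u([(570,355),(681,347),(690,458),(580,468)],90,170),.084)))
print("far",ang(cast(c,u([(86,150),(185,97),(227,197),(130,238)],90,170),.084)))
im=c["color"]; hsv=cv2.cvtColor(im,cv2.COLOR_BGR2HSV)
m=cv2.inRange(hsv,(100,120,60),(125,255,255)); m[:, :340]=0
cn=max(cv2.findContours(m,0,1)[0],key=cv2.contourArea); P=cast(c,cn.reshape(-1,2),.06)[:,:2].astype(np.float32)
print("well",cv2.minAreaRect(P*1000))
# fill: line edges
m=cv2.inRange(hsv,(45,100,40),(75,255,255)); m[:,340:]=0
cn=max(cv2.findContours(m,0,1)[0],key=cv2.contourArea); P=cast(c,cn.reshape(-1,2),.04)[:,:2].astype(np.float32)
print("tray",cv2.minAreaRect(P*1000))
for n,k,box in(("top",c,(180,150,230,200)),("side",s,(214,200,254,232))):
    g=cv2.cvtColor(k["color"],cv2.COLOR_BGR2GRAY); x0,y0,x1,y1=box
    mm=np.zeros_like(g); mm[y0:y1,x0:x1]=(g[y0:y1,x0:x1]<45)*255
    cn=max(cv2.findContours(mm,0,1)[0],key=cv2.contourArea)
    P=cast(k,cn.reshape(-1,2),.098)[:,:2].astype(np.float32); print("pan",n,cv2.fitEllipse(P*1000), cv2.minEnclosingCircle(P*1000))
# station outline
g=cv2.cvtColor(im,cv2.COLOR_BGR2GRAY)
print("balance axis", ang(cast(c,u([(225,235),(580,158),(700,350),(150,475)],180,120),.028)))
E
```

```text
near (array([ -87.6, -176.2,   93.4,    4.5]), array([2.4, 3.8, 3.4, 4.5]), array([0.0456, 0.0454, 0.045 , 0.0462]), array([0.4654, 0.1501]))
far (array([ -62.5, -157.2,  111.8,   26.7]), array([27.5, 22.8, 21.8, 26.7]), array([0.0456, 0.0457, 0.0426, 0.0414]), array([0.5683, 0.344 ]))
well ((535.3956298828125, -312.8233337402344), (75.8646011352539, 77.96308135986328), 81.78863525390625)
tray ((436.74017333984375, -101.71564483642578), (138.46240234375, 141.27394104003906), 3.907090902328491)
pan top ((619.2036743164062, 121.85836029052734), (77.77379608154297, 78.1749496459961), 91.73522186279297) ((619.1065063476562, 121.77397155761719), 40.215484619140625)
pan side ((618.9522705078125, 122.2104263305664), (67.85228729248047, 71.66095733642578), 99.2474136352539) ((619.0728149414062, 122.02490234375), 36.773643493652344)
balance axis (array([ -79. , -150.5,  101.3,  -18.2]), array([11. , 29.5, 11.3, 71.8]), array([0.1634, 0.1021, 0.2507, 0.1125]), array([0.6391, 0.011 ]))
```

Two views agree on the cartridge centres: near (0.466, 0.151) at about 3.5° and far (0.570, 0.3455) at about 24.5°. The pan is at (0.619, 0.122), the tray at (0.437, -0.102), and the well at (0.535, -0.313) at about -8°. I'll move over the near cartridge and aim for yaw 3.5°.

```bash
python3 -m handwheel '[[0,0.019,0.045,0,5],[0,0.037,0.089,0,10],[0,0.056,0.134,0,15],[0,0.075,0.178,0,20],[0,0.093,0.223,0,25]]'
python3 -m handwheel '[[0,0.019,0.045,0,5],[0,0.037,0.089,0,10],[0,0.056,0.134,0,15],[0,0.075,0.178,0,20],[0,0.093,0.223,0,25]]'
python3 -m handwheel '[[0,0.019,0.045,0,5],[0,0.037,0.089,0,10],[0,0.056,0.134,0,15],[0,0.075,0.178,0,20],[0,0.093,0.223,0,24]]'
```

```text
time: 0.85
ee_pos: [0.2797, -0.2927, 0.2311]
tcp_rot: [-180.0, -0.0, -45.0]
wrist_force: [1.2, 0.2, 0.3]
opening: 0.0857
time: 1.35
ee_pos: [0.373, -0.0678, 0.2314]
tcp_rot: [-180.0, -0.1, -19.8]
wrist_force: [0.4, -1.3, -0.5]
opening: 0.0855
time: 1.85
ee_pos: [0.4663, 0.1574, 0.2315]
tcp_rot: [-180.0, -0.1, 4.4]
wrist_force: [-0.0, -1.2, 0.6]
opening: 0.0855
```

```bash
python3 -m handwheel '[[0,0,-0.007,0,-1],[0,0,-0.007,0,-1]]'; python3 - <<'E'
from h import *
c=viewer.camera("wrist"); cv2.imwrite("pics/w1.png",c["color"])
print(get_obs()["ee_pos"],get_obs()["tcp_rot"])
m=cv2.inRange(cv2.cvtColor(c["color"],cv2.COLOR_BGR2HSV),(100,120,60),(125,255,255))
N,l,st,ce=cv2.connectedComponentsWithStats(m)
for i in range(1,N):
    if st[i,4]>60: print(st[i],cast(c,ce[i],.084))
E
```

```text
time: 2.05
ee_pos: [0.4662, 0.151, 0.231]
tcp_rot: [180.0, -0.0, 3.5]
wrist_force: [-0.0, -0.4, 0.6]
opening: 0.0854
[0.46613002 0.15024903 0.2313866 ] [ 1.79993504e+02 -8.26618969e-02  3.41054917e+00]
[230 138  46   3 104] [[0.46378426 0.18257321 0.084     ]]
[240 162  28  27 567] [[0.46674479 0.15103544 0.084     ]]
```

View pics/w1.png

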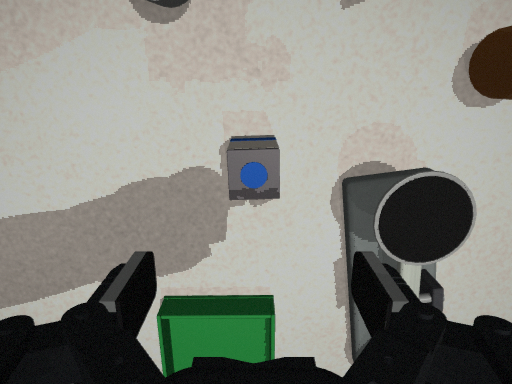

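The cartridge, at about (254,175), is centred and square between the jaws. I'll go down and grip it.

```bash
python3 -m handwheel '[[0,0,0.0005,-0.045,0.3],[0,0,0.0005,-0.09,0.3],[0,0,0.0005,-0.135,0.3],[0,0,0.0005,-0.168,0.3],[0,0,0.0005,-0.183,0.3]]'
python3 -m handwheel '[[0.2,0,0,0,0],[0.5,0,0,0,0],[0.7,0,0,0,0],[0.8,0,0,0,0],[1,0,0,0,0]]' 40
python3 -m handwheel '[[1,0,0,0,0],[1,0,0,0,0],[1,0,0,0,0]]'
```

```text
time: 2.6
ee_pos: [0.4645, 0.149, 0.0458]
tcp_rot: [179.9, 0.1, 3.6]
wrist_force: [0.3, 1.0, 0.9]
opening: 0.0853
time: 3.1
ee_pos: [0.4658, 0.1492, 0.0481]
tcp_rot: [180.0, -0.1, 3.6]
wrist_force: [-0.3, -2.3, 8.1]
opening: 0.0457
time: 3.4
ee_pos: [0.4658, 0.1493, 0.0481]
tcp_rot: [180.0, -0.1, 3.6]
wrist_force: [-0.8, -0.0, -0.6]
opening: 0.0462
```

```bash
python3 -m handwheel '[[1,0,0,0.02,0],[1,0,0,0.05,0],[1,0,0,0.09,0],[1,0,0,0.11,0],[1,0,0,0.12,0]]'
python3 -m handwheel '[[1,0,0,0,0],[1,0,0,0,0],[1,0,0,0,0]]'; python3 - <<'E'
from h import *
o=get_obs();print(o["ee_pos"],o["wrist_force"],o["tcp_rot"])
c=viewer.camera("side"); zoom(c,"s2.png",200,130,150,130,4)
t=viewer.camera("top"); zoom(t,"t4.png",150,140,130,110,6)
w=viewer.camera("wrist"); cv2.imwrite("pics/w2.png",w["color"])
E
```

```text
time: 3.9
ee_pos: [0.4664, 0.1495, 0.1701]
tcp_rot: [-180.0, -0.2, 3.6]
wrist_force: [0.7, -0.8, -4.8]
opening: 0.0457
time: 4.2
ee_pos: [0.4658, 0.1493, 0.1685]
tcp_rot: [180.0, -0.1, 3.6]
wrist_force: [-0.6, -0.1, -5.4]
opening: 0.0456
[0.46582008 0.14934236 0.16854035] [-0.62602876 -0.06413567 -5.38462269] [ 1.79970362e+02 -1.06797218e-01  3.59094584e+00]
```

View pics/s2.png

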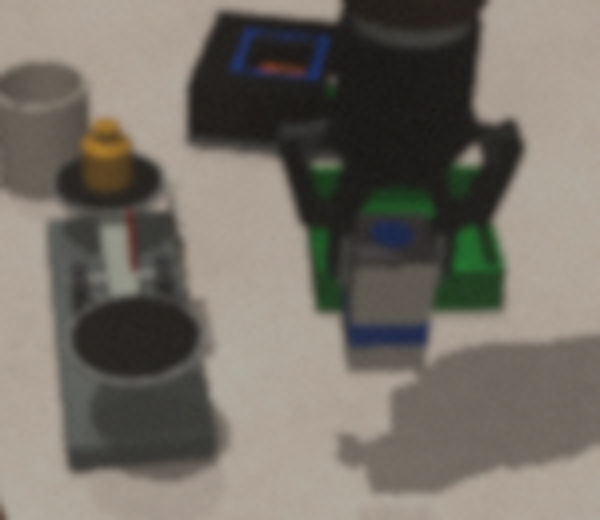

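View pics/w2.png

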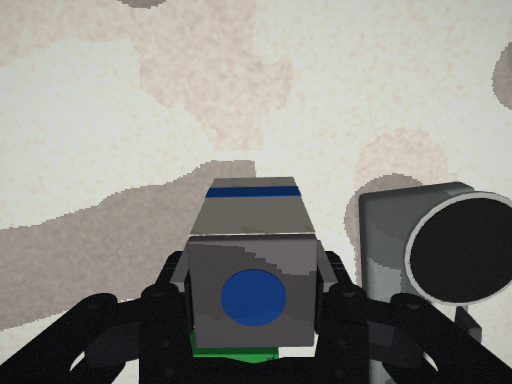

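The grasp is good, and the wrist reads about 5 N down, which hints at the heavy one. The beam decides, so I'll move over the pan.

```bash
python3 -m handwheel '[[1,0.03,-0.006,0.01,0],[1,0.07,-0.014,0.01,0],[1,0.11,-0.021,0.01,0],[1,0.14,-0.026,0.01,0],[1,0.153,-0.029,0.01,0]]'
python3 -m handwheel '[[1,0,0,0,0],[1,0,0,0,0]]'; python3 - <<'E'
from h import *
c=viewer.camera("side"); zoom(c,"s3.png",180,130,150,130,4)
o=get_obs();print(o["ee_pos"],o["wrist_force"],o["tcp_rot"])
w=viewer.camera("wrist")
m=cv2.inRange(cv2.cvtColor(w["color"],cv2.COLOR_BGR2HSV),(100,120,40),(125,255,255))
N,l,st,ce=cv2.connectedComponentsWithStats(m)
for i in range(1,N):
    if st[i,4]>500: print(st[i],cast(w,ce[i],o["ee_pos"][2]+.036)-o["ee_pos"])
E
```

```text
time: 4.85
ee_pos: [0.621, 0.1196, 0.1773]
tcp_rot: [180.0, -0.1, 3.5]
wrist_force: [-0.7, 1.1, -4.2]
opening: 0.0456
time: 5.05
ee_pos: [0.6206, 0.1196, 0.1761]
tcp_rot: [179.9, 0.1, 3.5]
wrist_force: [-1.4, 0.1, -3.8]
opening: 0.0458
[0.62026432 0.11971067 0.17663551] [-0.45559142 -0.85356508 -4.1474348 ] [1.79954080e+02 1.84832387e-02 3.53567291e+00]
[204 186  98  12 926] [[-0.00227719  0.04302824  0.036     ]]
[ 221  269   66   57 2957] [[0.00036954 0.00247561 0.036     ]]
```

View pics/s3.png

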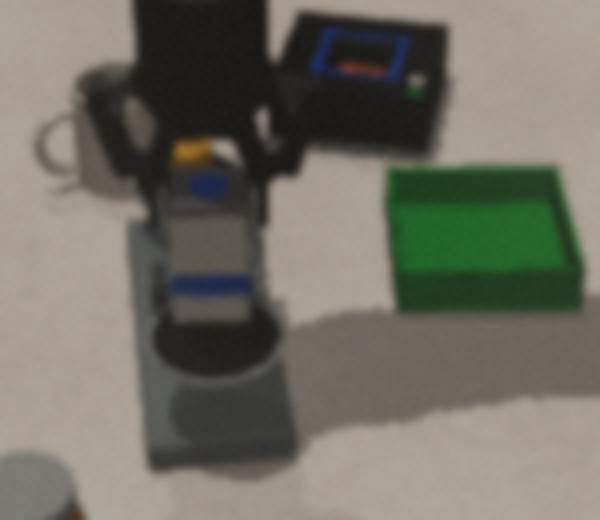

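The cartridge is centred over the pan at about (0.6206, 0.1222), with its foot about 30 mm above it. I'll lower it slowly.

```bash
python3 -m handwheel '[[1,0,0,-0.008,0],[1,0,0,-0.016,0],[1,0,0,-0.021,0],[1,0,0,-0.024,0],[1,0,0,-0.026,0]]'
python3 -m handwheel '[[1,0,0,-0.001,0],[1,0,0,-0.002,0],[1,0,0,-0.002,0]]'
python3 -m handwheel '[[1,0,0,-0.001,0],[1,0,0,-0.001,0],[1,0,0,-0.001,0]]'
```

```text
time: 5.65
ee_pos: [0.6199, 0.1199, 0.1507]
tcp_rot: [180.0, -0.0, 3.6]
wrist_force: [-0.0, 0.2, -4.2]
opening: 0.0453
time: 5.95
ee_pos: [0.62, 0.1199, 0.1487]
tcp_rot: [180.0, -0.0, 3.6]
wrist_force: [-0.1, -0.1, -3.4]
opening: 0.0457
time: 6.25
ee_pos: [0.62, 0.1199, 0.1478]
tcp_rot: [180.0, -0.0, 3.6]
wrist_force: [-1.1, 0.4, -3.4]
opening: 0.0458
```

```bash
python3 -m handwheel '[[1,0,0,-0.001,0],[1,0,0,-0.001,0],[1,0,0,-0.001,0]]'
python3 -m handwheel '[[1,0,0,-0.001,0],[1,0,0,-0.001,0],[1,0,0,-0.001,0]]'
```

```text
time: 6.55
ee_pos: [0.62, 0.1199, 0.1467]
tcp_rot: [180.0, -0.0, 3.6]
wrist_force: [-0.5, 0.1, -4.6]
opening: 0.0453
time: 6.85
ee_pos: [0.6201, 0.1199, 0.146]
tcp_rot: [180.0, -0.0, 3.6]
wrist_force: [-0.4, 0.8, -0.8]
opening: 0.0458
```

Contact: the load came off the wrist at z 0.146, as expected. I'll open the fingers gradually.

```bash
python3 -m handwheel '[[0.5,0,0,0,0],[0.4,0,0,0,0],[0.3,0,0,0,0],[0.2,0,0,0,0],[0.1,0,0,0,0]]'
python3 -m handwheel '[[0,0,0,0,0],[0,0,0,0,0],[0,0,0,0,0],[0,0,0,0,0],[0,0,0,0,0]]'
python3 -m handwheel '[[0,0,0,0,0],[0,0,0,0,0],[0,0,0,0,0],[0,0,0,0,0],[0,0,0,0,0]]'
python3 - <<'E'
from h import *
c=viewer.camera("side"); zoom(c,"s4.png",180,130,150,130,4)
w=viewer.camera("wrist"); cv2.imwrite("pics/w4.png",w["color"])
E
```

```text
time: 7.35
ee_pos: [0.6201, 0.1199, 0.1462]
tcp_rot: [180.0, -0.0, 3.6]
wrist_force: [-0.4, 0.6, 0.3]
opening: 0.0767
time: 7.85
ee_pos: [0.6201, 0.1199, 0.1462]
tcp_rot: [180.0, -0.0, 3.6]
wrist_force: [-0.1, 0.4, 1.1]
opening: 0.0853
time: 8.35
ee_pos: [0.6201, 0.1199, 0.1462]
tcp_rot: [180.0, -0.0, 3.6]
wrist_force: [0.7, -0.5, -0.4]
opening: 0.0852
```

View pics/s4.png

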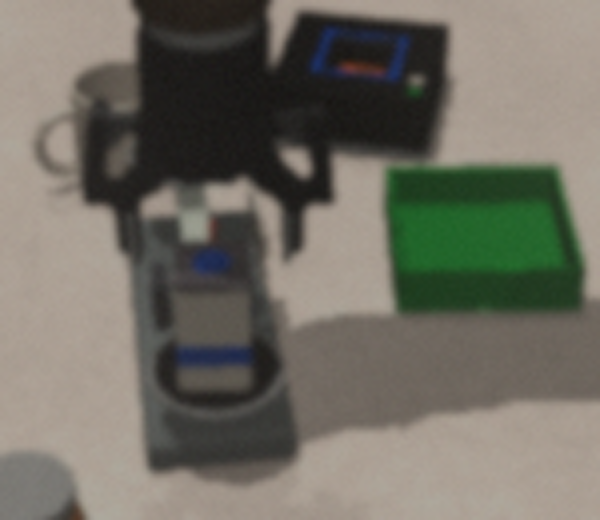

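View pics/w4.png

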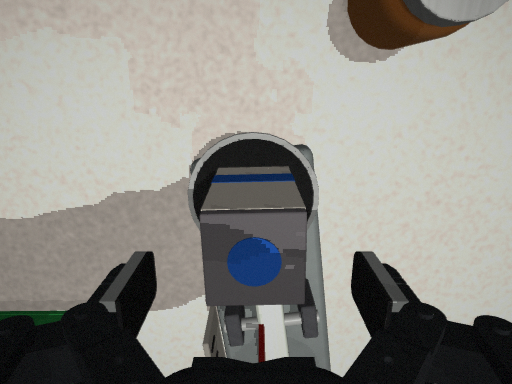

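The beam tipped: the pan dropped about 26 mm with the cartridge at about (250,290) in the side crop, upright. So the near cartridge is the heavy one. I'll measure it and wait for the settle.

```bash
python3 -m handwheel '[[0,0,0,0,0],[0,0,0,0,0],[0,0,0,0,0],[0,0,0,0,0],[0,0,0,0,0]]'
python3 - <<'E'
from h import *
o=get_obs()
def b(k,box):
    x0,y0,x1,y1=box; m=np.zeros(k["color"].shape[:2],np.uint8); m[y0:y1,x0:x1]=cv2.inRange(cv2.cvtColor(k["color"],cv2.COLOR_BGR2HSV),(100,110,40),(125,255,255))[y0:y1,x0:x1]
    N,l,st,ce=cv2.connectedComponentsWithStats(m); i=1+np.argmax(st[1:,4]); print(st[i]); return ce[i]
w=viewer.camera("wrist"); s=viewer.camera("side")
p=b(w,(200,210,320,300)); q=b(s,(220,185,245,206))
print(tri(w,p,s,q), cast(w,p,.156), o["ee_pos"],o["tcp_rot"])
E
```

```text
time: 8.95
ee_pos: [0.6202, 0.1199, 0.1462]
tcp_rot: [180.0, -0.0, 3.6]
wrist_force: [0.3, -0.3, -0.5]
opening: 0.085
[ 227  237   55   50 2123]
[229 193   8   5  36]
(array([0.62009568, 0.12264823, 0.15695953]), np.float64(0.0013845908841520623)) [[0.6208112  0.12224329 0.156     ]] [0.62015339 0.11990092 0.14620577] [ 1.79964103e+02 -4.71511997e-02  3.55548119e+00]
```

```bash
python3 -m handwheel '[[0,0,0.001,-0.006,0],[0,0,0.002,-0.012,0],[0,0,0.002,-0.018,0],[0,0,0.002,-0.023,0],[0,0,0.002,-0.024,0]]'
python3 -m handwheel '[[0.2,0,0,0,0],[0.4,0,0,0,0],[0.5,0,0,0,0],[0.7,0,0,0,0],[1,0,0,0,0]]' 40
python3 -m handwheel '[[1,0,0,0,0],[1,0,0,0,0],[1,0,0,0.002,0],[1,0,0,0.004,0],[1,0,0,0.008,0]]'
```

```text
time: 9.55
ee_pos: [0.6197, 0.1218, 0.1211]
tcp_rot: [180.0, 0.0, 3.6]
wrist_force: [0.4, 0.1, 0.1]
opening: 0.0852
time: 10.05
ee_pos: [0.62, 0.1219, 0.1215]
tcp_rot: [180.0, -0.0, 3.6]
wrist_force: [0.5, -0.3, 1.7]
opening: 0.0456
time: 10.55
ee_pos: [0.6196, 0.1219, 0.1291]
tcp_rot: [180.0, 0.1, 3.6]
wrist_force: [-0.2, -0.2, -3.5]
opening: 0.0455
```

```bash
python3 -m handwheel '[[1,0,0,0.02,0],[1,0,0,0.045,0],[1,0,0,0.07,0],[1,0,0,0.08,0],[1,0,0,0.081,0]]'
python3 -m handwheel '[[1,-0.015,-0.018,0,0],[1,-0.045,-0.055,0,0],[1,-0.075,-0.09,0,0],[1,-0.105,-0.126,0,0],[1,-0.135,-0.163,0,0]]'
python3 -m handwheel '[[1,-0.02,-0.03,0,0],[1,-0.038,-0.05,0,0],[1,-0.048,-0.061,0,0],[1,-0.048,-0.061,0,0]]'
```

```text
time: 11.05
ee_pos: [0.6201, 0.1219, 0.2112]
tcp_rot: [180.0, -0.0, 3.6]
wrist_force: [0.1, 0.5, -3.7]
opening: 0.0455
time: 11.55
ee_pos: [0.4832, -0.0421, 0.2093]
tcp_rot: [180.0, 0.1, 3.6]
wrist_force: [0.6, -0.8, -2.9]
opening: 0.0454
time: 11.95
ee_pos: [0.4342, -0.1039, 0.2086]
tcp_rot: [180.0, 0.1, 3.5]
wrist_force: [-0.7, -0.8, -3.2]
opening: 0.0458
```

```bash
python3 -m handwheel '[[1,0.002,0.002,-0.035,0],[1,0.002,0.002,-0.08,0],[1,0.002,0.002,-0.12,0],[1,0.002,0.002,-0.142,0],[1,0.002,0.002,-0.148,0]]'
python3 -m handwheel '[[1,0,0,-0.002,0],[1,0,0,-0.004,0],[1,0,0,-0.005,0]]'
python3 -m handwheel '[[1,0,0,-0.001,0],[1,0,0,-0.002,0],[1,0,0,-0.002,0]]'
```

```text
time: 12.45
ee_pos: [0.4349, -0.1007, 0.0571]
tcp_rot: [-179.9, 0.4, 3.5]
wrist_force: [-0.4, 0.1, -4.5]
opening: 0.0454
time: 12.75
ee_pos: [0.4355, -0.1002, 0.0548]
tcp_rot: [-179.9, 0.3, 3.6]
wrist_force: [-10.4, 4.2, 18.1]
opening: 0.0457
time: 13.05
ee_pos: [0.4369, -0.1001, 0.0548]
tcp_rot: [-179.9, 0.1, 3.6]
wrist_force: [-1.9, 1.3, 8.1]
opening: 0.0453
```

On the tray floor; I'll let go and lift.

```bash
python3 -m handwheel '[[0.5,0,0,0.0,0],[0.3,0,0,0.0,0],[0,0,0,0,0],[0,0,0,0,0],[0,0,0,0,0]]'
python3 -m handwheel '[[0,0,0,0.01,0],[0,0,0,0.04,0],[0,0,0,0.08,0],[0,0,0,0.125,0],[0,0,0,0.165,0]]'
python3 - <<'E'
from h import *
c=viewer.camera("side"); zoom(c,"s5.png",180,110,200,150,4); 
w=viewer.camera("wrist"); cv2.imwrite("pics/w5.png",w["color"]); cv2.imwrite("pics/t5.png",viewer.camera("top")["color"])
E
```

```text
time: 13.55
ee_pos: [0.437, -0.1002, 0.0548]
tcp_rot: [-179.9, 0.1, 3.6]
wrist_force: [-0.1, -0.8, -0.1]
opening: 0.0854
time: 14.05
ee_pos: [0.4368, -0.1002, 0.2227]
tcp_rot: [-180.0, 0.0, 3.6]
wrist_force: [0.7, -0.4, 0.1]
opening: 0.0854
```

View pics/s5.png

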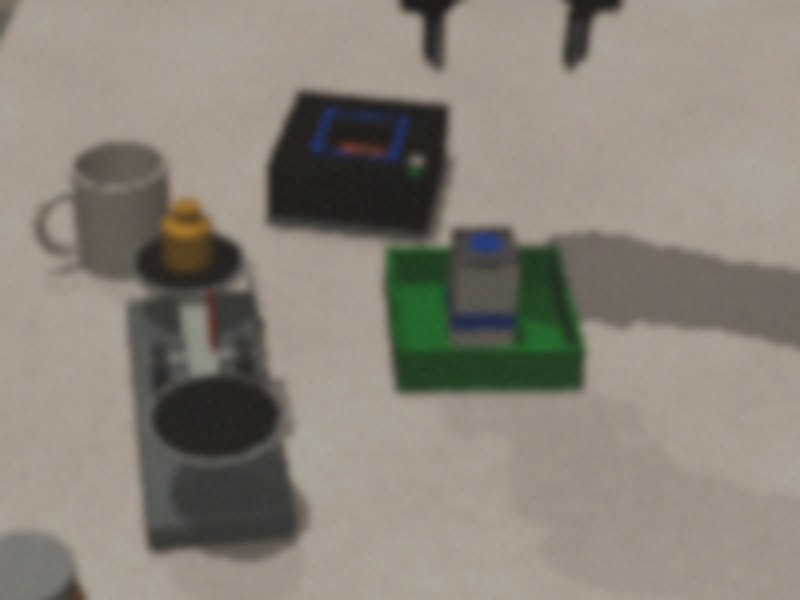

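View pics/t5.png

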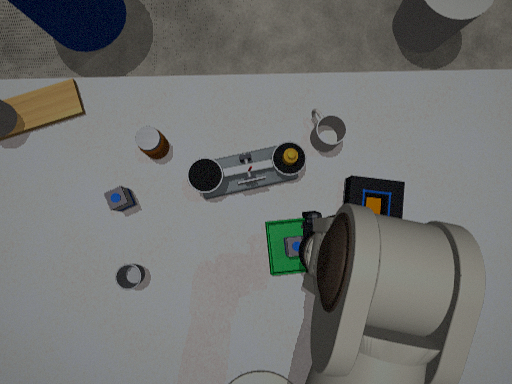

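The heavy cartridge stands upright in the tray, at about (485,290) in the side crop. I'll take an empty-handed close look at the well for an accurate pose before fetching the other one.

```bash
python3 -m handwheel '[[0,0.019,-0.041,0.01,-3],[0,0.038,-0.083,0.01,-6],[0,0.057,-0.125,0.01,-9],[0,0.077,-0.167,0.01,-11],[0,0.098,-0.21,0.01,-12]]'
python3 -m handwheel '[[0,0,0,0,0],[0,0,0,0,0]]'
python3 - <<'E'
from h import *
w=viewer.camera("wrist"); cv2.imwrite("pics/w6.png",w["color"])
o=get_obs(); print(o["ee_pos"],o["tcp_rot"])
m=cv2.inRange(cv2.cvtColor(w["color"],cv2.COLOR_BGR2HSV),(100,110,40),(125,255,255))
cs,h=cv2.findContours(m,cv2.RETR_CCOMP,1)
for c,hh in zip(cs,h[0]):
    if cv2.contourArea(c)>1000:
        P=cast(w,c.reshape(-1,2),.06)[:,:2].astype(np.float32)*1000; print(hh[3],cv2.minAreaRect(P))
E
```

```text
time: 14.7
ee_pos: [0.5362, -0.3121, 0.2325]
tcp_rot: [180.0, -0.1, -8.5]
wrist_force: [0.2, -0.8, 1.4]
opening: 0.0857
time: 14.9
ee_pos: [0.5359, -0.3128, 0.2301]
tcp_rot: [-179.9, 0.1, -8.6]
wrist_force: [0.3, 1.1, 1.0]
opening: 0.0856
[ 0.53578397 -0.31190366  0.23129182] [-1.79944626e+02  1.34777116e-02 -8.51816211e+00]
-1 ((535.9024047851562, -312.94537353515625), (76.64156341552734, 75.71479034423828), 81.85946655273438)
0 ((536.1118774414062, -312.5005187988281), (63.43339157104492, 64.20404052734375), 81.47067260742188)
```

View pics/w6.png

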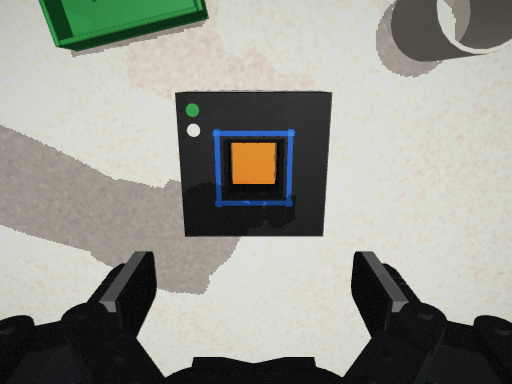

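The well centre is (0.536, -0.3127) at yaw about -8.3°, and both cameras agree within 1 mm. Next, the far cartridge.

```bash
python3 -m handwheel '[[0,0.002,0.044,0,2],[0,0.004,0.088,0,4],[0,0.007,0.132,0,7],[0,0.009,0.176,0,9],[0,0.011,0.219,0,11]]'
python3 -m handwheel '[[0,0.002,0.044,0,2],[0,0.004,0.088,0,4],[0,0.007,0.132,0,7],[0,0.009,0.176,0,9],[0,0.011,0.219,0,11]]'
python3 -m handwheel '[[0,0.002,0.044,0,2],[0,0.004,0.088,0,4],[0,0.007,0.132,0,7],[0,0.009,0.176,0,9],[0,0.011,0.214,0,11]]'
python3 -m handwheel '[[0,0,0,0,0],[0,0,0,0,0]]'
python3 - <<'E'
from h import *
w=viewer.camera("wrist"); cv2.imwrite("pics/w7.png",w["color"])
o=get_obs(); print(o["ee_pos"],o["tcp_rot"])
m=cv2.inRange(cv2.cvtColor(w["color"],cv2.COLOR_BGR2HSV),(100,120,60),(125,255,255))
N,l,st,ce=cv2.connectedComponentsWithStats(m)
for i in range(1,N):
    if st[i,4]>60: print(st[i],cast(w,ce[i],.084))
E
```

```text
time: 15.45
ee_pos: [0.5456, -0.09, 0.2324]
tcp_rot: [-180.0, -0.1, 2.6]
wrist_force: [1.0, -1.5, -0.2]
opening: 0.0856
time: 15.95
ee_pos: [0.555, 0.1316, 0.2336]
tcp_rot: [-180.0, -0.2, 13.8]
wrist_force: [1.0, -0.3, 0.0]
opening: 0.0851
time: 16.45
ee_pos: [0.5641, 0.3484, 0.2349]
tcp_rot: [-179.9, -0.3, 25.0]
wrist_force: [0.7, -0.1, 0.9]
opening: 0.0855
time: 16.65
ee_pos: [0.5625, 0.3496, 0.2356]
tcp_rot: [-179.9, -0.3, 25.2]
wrist_force: [-0.4, -0.7, 0.4]
opening: 0.0851
[0.56296316 0.3485006  0.23578218] [-179.93720632   -0.30597585   25.11377047]
[237 143  44   4 112] [[0.55619275 0.37517931 0.084     ]]
[246 168  27  26 539] [[0.57082657 0.34598911 0.084     ]]
```

View pics/w7.png

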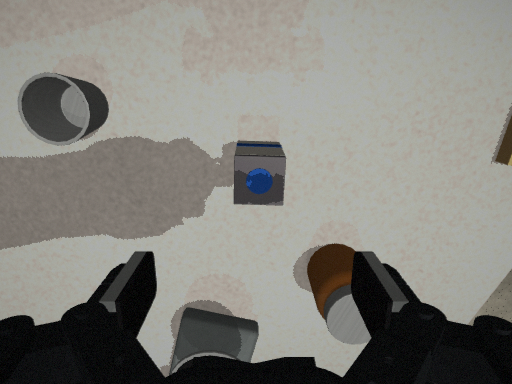

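The cartridge is at about (259,181), with cup and jar well clear. I'll centre on it, descend and grip.

```bash
python3 -m handwheel '[[0,0.008,-0.003,-0.04,-1],[0,0.008,-0.003,-0.085,-1],[0,0.008,-0.003,-0.13,-1],[0,0.008,-0.003,-0.17,-1],[0,0.008,-0.003,-0.187,-1]]'
python3 -m handwheel '[[0,0,0,0,0]]'
```

```text
time: 17.2
ee_pos: [0.5691, 0.3428, 0.0451]
tcp_rot: [-180.0, -0.0, 24.0]
wrist_force: [-0.7, -0.4, 0.0]
opening: 0.0852
time: 17.3
ee_pos: [0.5677, 0.3406, 0.0431]
tcp_rot: [180.0, 0.2, 23.9]
wrist_force: [0.3, 0.3, -0.5]
opening: 0.0852
```

```bash
python3 -m handwheel '[[0,0.003,0.005,0.007,0],[0,0.003,0.005,0.007,0],[0,0.003,0.005,0.007,0]]'
python3 -m handwheel '[[0.2,0,0,0,0],[0.5,0,0,0,0],[0.7,0,0,0,0],[0.8,0,0,0,0],[1,0,0,0,0]]' 60
python3 -m handwheel '[[1,0,0,0,0],[1,0,0,0,0],[1,0,0,0,0]]'
```

```text
time: 17.6
ee_pos: [0.5718, 0.3461, 0.0525]
tcp_rot: [-180.0, -0.0, 23.9]
wrist_force: [0.1, 0.1, 0.3]
opening: 0.0857
time: 18.1
ee_pos: [0.5718, 0.3462, 0.0531]
tcp_rot: [-180.0, -0.1, 23.9]
wrist_force: [-2.6, -1.3, 5.7]
opening: 0.0447
time: 18.4
ee_pos: [0.5718, 0.3461, 0.0531]
tcp_rot: [-180.0, -0.1, 23.9]
wrist_force: [-0.7, -0.8, 2.2]
opening: 0.0454
```

```bash
python3 -m handwheel '[[1,0,0,0.02,0],[1,0,0,0.06,0],[1,0,0,0.11,0],[1,0,0,0.16,0],[1,0,0,0.192,0]]'
python3 -m handwheel '[[1,0,0,0,0],[1,0,0,0,0]]'
python3 -m handwheel '[[1,-0.01,-0.03,0,-2],[1,-0.022,-0.068,0,-4],[1,-0.035,-0.108,0,-7],[1,-0.048,-0.15,0,-9],[1,-0.062,-0.195,0,-11]]'
python3 -m handwheel '[[1,-0.012,-0.043,0,-2],[1,-0.025,-0.085,0,-4],[1,-0.03,-0.128,0,-7],[1,-0.03,-0.171,0,-9],[1,-0.025,-0.215,0,-11]]'
python3 -m handwheel '[[1,0.01,-0.043,0,-2],[1,0.02,-0.085,0,-4],[1,0.032,-0.128,0,-7],[1,0.042,-0.17,0,-9],[1,0.05,-0.2,0,-10]]'
python3 -m handwheel '[[1,0,0,0,0],[1,0,0,0,0]]'
```

```text
time: 18.9
ee_pos: [0.572, 0.3462, 0.2488]
tcp_rot: [-180.0, -0.3, 23.9]
wrist_force: [0.6, 1.1, -1.1]
opening: 0.0451
time: 19.1
ee_pos: [0.5723, 0.3465, 0.2488]
tcp_rot: [-180.0, -0.3, 23.9]
wrist_force: [0.7, 0.2, -1.7]
opening: 0.0452
time: 19.6
ee_pos: [0.5089, 0.1501, 0.2457]
tcp_rot: [-180.0, -0.1, 12.9]
wrist_force: [1.1, -0.4, -1.3]
opening: 0.0448
time: 20.1
ee_pos: [0.4825, -0.0664, 0.2436]
tcp_rot: [-179.9, 0.1, 1.8]
wrist_force: [0.9, -0.2, -2.3]
opening: 0.0451
time: 20.6
ee_pos: [0.5319, -0.2687, 0.2402]
tcp_rot: [-179.9, 0.3, -8.4]
wrist_force: [-0.1, 1.5, -1.8]
opening: 0.0454
time: 20.8
ee_pos: [0.5311, -0.269, 0.2369]
tcp_rot: [-179.8, 0.6, -8.4]
wrist_force: [-0.2, 1.1, -2.1]
opening: 0.0451
```

The light one weighs about 1.6 N on the wrist, which is consistent. I'll check how it sits in the hand.

```bash
python3 -m handwheel '[[1,0.005,-0.02,-0.02,0],[1,0.005,-0.044,-0.05,0],[1,0.005,-0.044,-0.085,0],[1,0.005,-0.044,-0.1,0],[1,0.005,-0.044,-0.1,0]]'
python3 -m handwheel '[[1,0,0,0,0],[1,0,0,0,0]]'
cat > hold.py <<'E'
from h import *
import sys
w=viewer.camera("wrist"); cv2.imwrite("pics/"+sys.argv[1],w["color"])
o=get_obs(); t=o["ee_pos"]; print(t,o["tcp_rot"],o["wrist_force"])
m=cv2.inRange(cv2.cvtColor(w["color"],cv2.COLOR_BGR2HSV),(100,120,40),(125,255,255))
N,l,st,ce=cv2.connectedComponentsWithStats(m)
for i in range(1,N):
    if st[i,4]>1500: print(st[i],cast(w,ce[i],t[2]+.031)-t, cast(w,ce[i],t[2]+.031))
E
python3 hold.py w8.png
```

```text
time: 21.3
ee_pos: [0.5349, -0.3112, 0.1342]
tcp_rot: [-179.7, 0.8, -8.4]
wrist_force: [0.1, 0.8, -1.2]
opening: 0.0451
time: 21.5
ee_pos: [0.5355, -0.3107, 0.136]
tcp_rot: [-179.7, 0.7, -8.3]
wrist_force: [0.1, -0.1, -1.6]
opening: 0.0451
[ 0.53551839 -0.31092746  0.13603888] [-179.70209952    0.70618145   -8.32091657] [ 0.50001479 -0.08813968 -1.30347909]
[ 197  149  117   68 2678] [[0.00880719 0.04664827 0.031     ]] [[ 0.54432558 -0.2642792   0.16703888]]
[ 223  266   63   55 2738] [[0.00109125 0.0007248  0.031     ]] [[ 0.53660965 -0.31020267  0.16703888]]
```

View pics/w8.png

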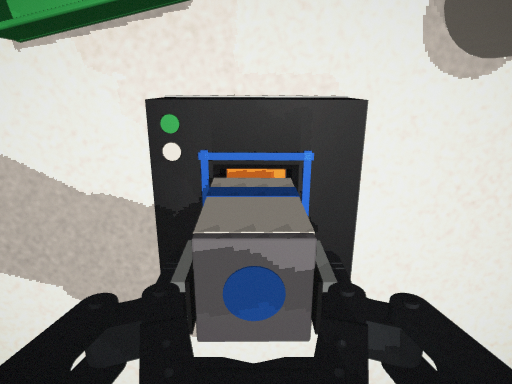

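```bash
cat >> hold.py <<'E'
zt=R.from_euler('xyz',o["tcp_rot"],degrees=True).as_matrix()[:,2]; c=[cast(w,ce[i],t[2]+.031)[0] for i in range(1,N) if st[i,4]>1500 and st[i,1]>230]
if c: print("zt",zt.round(4),"foot",(c[0]+.084*zt).round(4),"mid",(c[0]+.042*zt).round(4))
E
python3 -m handwheel '[[1,0,-0.001,0,0],[1,0,-0.001,0,0],[1,0,-0.001,0,0]]'; python3 hold.py w9.png
```

```text
time: 21.85
ee_pos: [0.5358, -0.3121, 0.1366]
tcp_rot: [-179.7, 0.7, -8.3]
wrist_force: [0.2, 0.2, -1.0]
opening: 0.0453
[ 0.53566157 -0.31203328  0.13638327] [-179.71288225    0.67705212   -8.32237685] [-0.51876271  0.74830614 -1.80777836]
[ 196  147  117   68 2662] [[0.00855031 0.04666928 0.031     ]] [[ 0.54421188 -0.265364    0.16738327]]
[ 223  266   63   55 2738] [[0.00117966 0.0003118  0.031     ]] [[ 0.53684123 -0.31172148  0.16738327]]
zt [-0.011   0.0067 -0.9999] foot [ 0.5359 -0.3112  0.0834] mid [ 0.5364 -0.3114  0.1254]
```

```bash
python3 -m handwheel '[[1,0,-0.0015,-0.006,0],[1,0,-0.0015,-0.012,0],[1,0,-0.0015,-0.017,0],[1,0,-0.0015,-0.017,0],[1,0,-0.0015,-0.017,0]]'; python3 hold.py w10.png
```

```text
time: 22.4
ee_pos: [0.5355, -0.3135, 0.1191]
tcp_rot: [-179.7, 0.7, -8.3]
wrist_force: [-0.0, 0.5, -1.5]
opening: 0.0453
[ 0.53564844 -0.31351657  0.11939049] [-179.71264826    0.67988537   -8.32681418] [-0.53347405 -0.18177896 -2.12530884]
[ 192  150  126   74 3021] [[0.00801831 0.04609688 0.031     ]] [[ 0.54366675 -0.26741969  0.15039049]]
[ 223  266   63   55 2737] [[0.00102807 0.00075257 0.031     ]] [[ 0.53667651 -0.312764    0.15039049]]
zt [-0.011   0.0067 -0.9999] foot [ 0.5358 -0.3122  0.0664] mid [ 0.5362 -0.3125  0.1084]
```

View pics/w10.png

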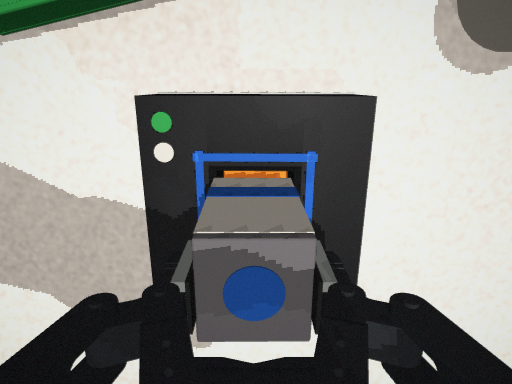

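The foot is centred between the blue lines (about 205 and 307, foot centre about 255). I'll insert it slowly.

```bash
python3 -m handwheel '[[1,0,0,-0.002,0],[1,0,0,-0.004,0],[1,0,0,-0.006,0],[1,0,0,-0.008,0],[1,0,0,-0.008,0]]';python3 -m handwheel '[[1,0,0,-0.002,0],[1,0,0,-0.004,0],[1,0,0,-0.004,0]]'
```

```text
time: 22.95
ee_pos: [0.5356, -0.3135, 0.111]
tcp_rot: [-179.7, 0.7, -8.3]
wrist_force: [0.1, -0.4, -2.6]
opening: 0.0452
time: 23.25
ee_pos: [0.5356, -0.3134, 0.1067]
tcp_rot: [-179.7, 0.7, -8.3]
wrist_force: [0.6, -0.0, -1.9]
opening: 0.045
```

It is inside the mouth with no side force. I'll carry on in 1 mm rows.

```bash
for i in 1; do python3 -m handwheel '[[1,0,0,-0.001,0],[1,0,0,-0.002,0],[1,0,0,-0.003,0],[1,0,0,-0.004,0],[1,0,0,-0.004,0]]'; done; python3 -m handwheel '[[1,0,0,-0.001,0],[1,0,0,-0.002,0],[1,0,0,-0.002,0]]'; python3 -m handwheel '[[1,0,0,-0.001,0],[1,0,0,-0.002,0],[1,0,0,-0.002,0]]'
```

```text
time: 23.75
ee_pos: [0.5356, -0.3134, 0.1025]
tcp_rot: [-179.7, 0.7, -8.3]
wrist_force: [0.3, -0.3, -1.4]
opening: 0.0451
time: 24.05
ee_pos: [0.5357, -0.3134, 0.1004]
tcp_rot: [-179.7, 0.7, -8.3]
wrist_force: [0.4, 0.1, -2.0]
opening: 0.0451
time: 24.35
ee_pos: [0.5357, -0.3134, 0.0982]
tcp_rot: [-179.7, 0.7, -8.3]
wrist_force: [0.4, -0.6, -2.2]
opening: 0.0449
```

```bash
python3 -m handwheel '[[1,0,0,-0.001,0],[1,0,0,-0.002,0],[1,0,0,-0.002,0]]'; python3 -m handwheel '[[1,0,0,-0.001,0],[1,0,0,-0.002,0],[1,0,0,-0.002,0]]';  python3 -m handwheel '[[1,0,0,-0.001,0],[1,0,0,-0.002,0],[1,0,0,-0.002,0]]'
```

```text
time: 24.65
ee_pos: [0.5356, -0.3134, 0.096]
tcp_rot: [-179.7, 0.7, -8.3]
wrist_force: [0.7, -0.2, -1.3]
opening: 0.0455
time: 24.95
ee_pos: [0.5356, -0.3134, 0.0939]
tcp_rot: [-179.7, 0.7, -8.3]
wrist_force: [1.4, -0.4, -1.5]
opening: 0.0455
time: 25.25
ee_pos: [0.5356, -0.3134, 0.0917]
tcp_rot: [-179.7, 0.7, -8.3]
wrist_force: [0.6, -0.7, -2.0]
opening: 0.0453
```

```bash
python3 -m handwheel '[[1,0,0,-0.001,0],[1,0,0,-0.002,0],[1,0,0,-0.002,0]]'; python3 -m handwheel '[[1,0,0,-0.001,0],[1,0,0,-0.002,0],[1,0,0,-0.002,0]]';  python3 -m handwheel '[[1,0,0,-0.001,0],[1,0,0,-0.002,0],[1,0,0,-0.002,0]]'
```

```text
time: 25.55
ee_pos: [0.5357, -0.3133, 0.0895]
tcp_rot: [-179.7, 0.7, -8.3]
wrist_force: [0.8, 0.0, -1.5]
opening: 0.0451
time: 25.85
ee_pos: [0.5357, -0.3134, 0.0879]
tcp_rot: [-179.7, 0.7, -8.3]
wrist_force: [0.2, 0.4, 2.4]
opening: 0.0454
time: 26.15
ee_pos: [0.5357, -0.3134, 0.0859]
tcp_rot: [-179.7, 0.7, -8.3]
wrist_force: [-1.2, -0.1, 4.0]
opening: 0.0451
```

Seat contact came at z about 0.088, and it is now giving way at about 5 N. Home should be near 0.080, so smaller steps from here.

```bash
for k in 1; do python3 -m handwheel '[[1,0,0,-0.001,0],[1,0,0,-0.001,0]]'; done; python3 -m handwheel '[[1,0,0,-0.001,0],[1,0,0,-0.001,0]]';  python3 -m handwheel '[[1,0,0,-0.001,0],[1,0,0,-0.001,0]]'
```

```text
time: 26.35
ee_pos: [0.5357, -0.3134, 0.0848]
tcp_rot: [-179.7, 0.7, -8.3]
wrist_force: [-1.6, 0.1, 2.6]
opening: 0.0454
time: 26.55
ee_pos: [0.5357, -0.3134, 0.0836]
tcp_rot: [-179.7, 0.7, -8.3]
wrist_force: [0.3, 0.2, 2.7]
opening: 0.0452
time: 26.75
ee_pos: [0.5357, -0.3134, 0.0824]
tcp_rot: [-179.7, 0.7, -8.3]
wrist_force: [-0.1, 1.0, 2.7]
opening: 0.045
```

```bash
python3 -m handwheel '[[1,0,0,-0.001,0],[1,0,0,-0.001,0]]'; python3 -m handwheel '[[1,0,0,-0.0005,0],[1,0,0,-0.0005,0]]'; python3 -m handwheel '[[1,0,0,-0.0005,0],[1,0,0,-0.0005,0]]'
```

```text
time: 26.95
ee_pos: [0.5357, -0.3134, 0.0812]
tcp_rot: [-179.7, 0.7, -8.3]
wrist_force: [-0.3, 0.1, 2.6]
opening: 0.0451
time: 27.15
ee_pos: [0.5357, -0.3134, 0.0806]
tcp_rot: [-179.7, 0.7, -8.3]
wrist_force: [-0.1, 0.2, 2.8]
opening: 0.0453
time: 27.35
ee_pos: [0.5357, -0.3134, 0.0803]
tcp_rot: [-179.7, 0.7, -8.3]
wrist_force: [-0.9, 0.4, 4.3]
opening: 0.0451
```

Force begins to rise near 0.0803.

```bash
python3 -m handwheel '[[1,0,0,-0.0005,0],[1,0,0,-0.0005,0]]'; python3 -m handwheel '[[1,0,0,0,0],[1,0,0,0,0]]'
```

```text
time: 27.55
ee_pos: [0.5357, -0.3134, 0.08]
tcp_rot: [-179.7, 0.7, -8.3]
wrist_force: [-2.3, 1.4, 5.6]
opening: 0.0448
time: 27.75
ee_pos: [0.5357, -0.3134, 0.0802]
tcp_rot: [-179.7, 0.7, -8.3]
wrist_force: [-1.4, 1.6, 5.9]
opening: 0.0451
```

```bash
python3 -m handwheel '[[1,0,0,-0.0007,0],[1,0,0,-0.001,0],[1,0,0,-0.001,0]]'
```

```text
time: 28.05
ee_pos: [0.5357, -0.3134, 0.0797]
tcp_rot: [-179.7, 0.7, -8.3]
wrist_force: [-2.0, 1.9, 8.0]
opening: 0.045
```

```bash
python3 -m handwheel '[[1,0,0,-0.001,0],[1,0,0,-0.0013,0],[1,0,0,-0.0013,0]]'
```

```text
time: 28.35
ee_pos: [0.5358, -0.3135, 0.0793]
tcp_rot: [-179.7, 0.6, -8.3]
wrist_force: [-4.4, 1.7, 10.5]
opening: 0.0452
```

A firm stop: the force climbs to about 12 N over less than 1 mm, and travel from contact is about 8 mm. I'll release and check.

```bash
python3 hold.py w11.png; python3 -m handwheel '[[1,0,0,0,0],[1,0,0,0,0]]'; python3 -m handwheel '[[0.5,0,0,0,0],[0.3,0,0,0,0],[0.1,0,0,0,0],[0,0,0,0,0],[0,0,0,0,0]]'; python3 hold.py w12.png
python3 -m handwheel '[[0,0,0,0.01,0],[0,0,0,0.03,0],[0,0,0,0.06,0],[0,0,0,0.09,0],[0,0,0,0.12,0]]'; python3 -m handwheel '[[0,0,0,0,0],[0,0,0,0,0]]'
python3 - <<'E'
from h import *
w=viewer.camera("wrist"); cv2.imwrite("pics/w13.png",w["color"]); s=viewer.camera("side"); zoom(s,"s13.png",190,100,200,130,4)
m=cv2.inRange(cv2.cvtColor(w["color"],cv2.COLOR_BGR2HSV),(100,120,40),(125,255,255))
N,l,st,ce=cv2.connectedComponentsWithStats(m)
for i in range(1,N):
    if st[i,4]>200: print(st[i],ce[i],cast(w,ce[i],.1105))
E
```

```text
[ 0.53575484 -0.31346802  0.07932566] [-179.71962934    0.62629722   -8.31514009] [-4.1249938   2.16059985 10.48738672]
[ 176  165  155   82 3065] [[0.0067464  0.04193579 0.031     ]] [[ 0.54250124 -0.27153223  0.11032566]]
[ 223  266   63   55 2734] [[0.00106929 0.00047996 0.031     ]] [[ 0.53682413 -0.31298806  0.11032566]]
zt [-0.0101  0.0064 -0.9999] foot [ 0.536  -0.3124  0.0263] mid [ 0.5364 -0.3127  0.0683]
time: 28.6
ee_pos: [0.5357, -0.3134, 0.0798]
tcp_rot: [-179.7, 0.6, -8.3]
wrist_force: [-3.2, 1.2, 6.9]
opening: 0.0451
time: 29.1
ee_pos: [0.5356, -0.3134, 0.0794]
tcp_rot: [-179.7, 0.6, -8.3]
wrist_force: [0.5, 0.2, -0.0]
opening: 0.0857
[ 0.53564124 -0.31339619  0.07952009] [-179.71115113    0.63131412   -8.31895736] [ 0.33528318  0.11673228 -0.33898745]
[ 176  165  156  135 3753] [[0.00972625 0.03547865 0.031     ]] [[ 0.54536749 -0.27791754  0.11052009]]
[ 217  265   63   57 2778] [[-0.00096955  0.0009069   0.031     ]] [[ 0.53467169 -0.31248929  0.11052009]]
zt [-0.0102  0.0066 -0.9999] foot [ 0.5338 -0.3119  0.0265] mid [ 0.5342 -0.3122  0.0685]
time: 29.65
ee_pos: [0.5355, -0.3133, 0.2016]
tcp_rot: [-179.7, 0.6, -8.3]
wrist_force: [0.4, 0.1, 0.2]
opening: 0.0853
time: 29.85
ee_pos: [0.5359, -0.3136, 0.2028]
tcp_rot: [-179.8, 0.5, -8.3]
wrist_force: [-0.2, 0.5, -0.1]
opening: 0.0848
[ 209  132   91   86 1718] [254.67927823 164.15366705] [[ 0.5398779  -0.29109689  0.1105    ]]
[225 147  56   4 217] [252.65898618 148.52995392] [[ 0.54008284 -0.27980396  0.1105    ]]
[236 178  33  32 826] [251.7748184  193.56053269] [[ 0.53462588 -0.31254342  0.1105    ]]
```

View pics/w13.png

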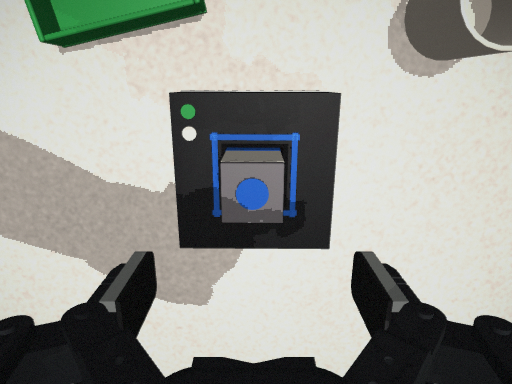

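View pics/s13.png

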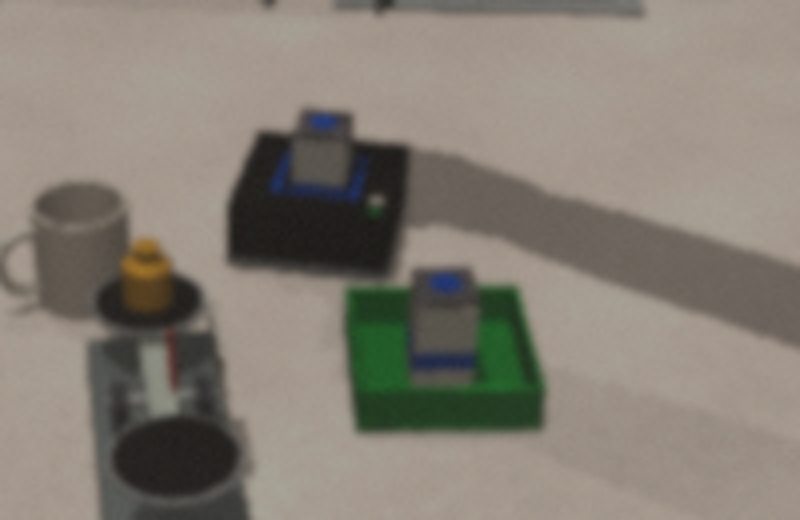

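It stands upright in the well, disc at (252,194) and centred. The top shifted about 2 mm as it settled out of the slightly tilted grip, so I'll confirm seating with one gentle press from above with shut fingers.

```bash
python3 -m handwheel '[[1,-0.001,0.001,-0.02,0],[1,-0.001,0.001,-0.04,0],[1,-0.001,0.001,-0.06,0],[1,-0.001,0.001,-0.075,0],[1,-0.001,0.001,-0.08,0]]'; python3 -m handwheel '[[1,0,0,0,0],[1,0,0,0,0],[1,0,0,0,0]]'; python3 -m handwheel '[[1,0,0,-0.002,0],[1,0,0,-0.004,0],[1,0,0,-0.004,0]]'
```

```text
time: 30.45
ee_pos: [0.5333, -0.3116, 0.1179]
tcp_rot: [-179.6, 0.9, -8.3]
wrist_force: [0.6, 0.7, 0.9]
opening: 0.0122
time: 30.75
ee_pos: [0.5336, -0.3118, 0.1188]
tcp_rot: [-179.6, 0.8, -8.3]
wrist_force: [-0.7, -0.5, -0.7]
opening: -0.0001
time: 31.05
ee_pos: [0.5336, -0.3118, 0.1147]
tcp_rot: [-179.6, 0.8, -8.3]
wrist_force: [-0.2, 0.0, 0.4]
opening: -0.0004
```

```bash
python3 -m handwheel '[[1,0.001,-0.001,-0.001,0],[1,0.001,-0.001,-0.002,0],[1,0.001,-0.001,-0.002,0]]'; python3 -m handwheel '[[1,0,0,-0.001,0],[1,0,0,-0.001,0]]'; python3 -m handwheel '[[1,0,0,-0.001,0],[1,0,0,-0.001,0]]'
```

```text
time: 31.35
ee_pos: [0.5345, -0.3127, 0.1124]
tcp_rot: [-179.6, 0.8, -8.3]
wrist_force: [-0.3, -0.1, 0.6]
opening: -0.0004
time: 31.55
ee_pos: [0.5346, -0.3128, 0.1115]
tcp_rot: [-179.6, 0.8, -8.3]
wrist_force: [0.2, 0.2, 0.3]
opening: -0.0003
time: 31.75
ee_pos: [0.5348, -0.313, 0.1111]
tcp_rot: [-179.7, 0.8, -8.3]
wrist_force: [-0.8, 0.2, 5.0]
opening: -0.0001
```

```bash
python3 -m handwheel '[[1,0,0,-0.0007,0],[1,0,0,-0.001,0],[1,0,0,-0.001,0]]'
```

```text
time: 32.05
ee_pos: [0.535, -0.3131, 0.1108]
tcp_rot: [-179.7, 0.7, -8.3]
wrist_force: [-0.5, -0.6, 7.2]
opening: 0.0
```

```bash
python3 -m handwheel '[[1,0,0,-0.0007,0],[1,0,0,-0.001,0],[1,0,0,-0.001,0]]'
```

```text
time: 32.35
ee_pos: [0.5352, -0.3132, 0.1107]
tcp_rot: [-179.7, 0.6, -8.3]
wrist_force: [-1.2, 1.2, 7.2]
opening: 0.0
```

```bash
python3 -m handwheel '[[1,0,0,-0.001,0],[1,0,0,-0.0015,0],[1,0,0,-0.0015,0]]'
```

```text
time: 32.65
ee_pos: [0.5355, -0.3133, 0.1105]
tcp_rot: [-179.8, 0.5, -8.3]
wrist_force: [-1.0, 1.0, 10.0]
opening: 0.0002
```

A firm stop: only 0.3 mm of movement between 7 and 10 N. I'll retreat and do a final check.

```bash
python3 -m handwheel '[[1,0,0,0.005,0],[1,0,0,0.03,0],[1,0,0,0.07,0],[1,0,0,0.11,0],[1,0,0,0.13,0]]'; python3 -m handwheel '[[1,-0.03,-0.03,0,0],[1,-0.06,-0.06,0,0],[1,-0.08,-0.08,0,0],[1,-0.08,-0.08,0,0],[1,-0.08,-0.08,0,0]]'
python3 - <<'E'
from h import *
s=viewer.camera("side"); t=viewer.camera("top"); zoom(s,"s14.png",190,100,200,130,4); cv2.imwrite("pics/t14.png",t["color"])
print(get_obs()["wrist_force"],get_obs()["qd"].round(2))
for n,k,z in(("top",t,.110),("side",s,.110)):
    m=cv2.inRange(cv2.cvtColor(k["color"],cv2.COLOR_BGR2HSV),(100,110,40),(125,255,255))
    N,l,st,ce=cv2.connectedComponentsWithStats(m)
    for i in range(1,N):
        if 15<st[i,4]<600: print(n,st[i],cast(k,ce[i],.110).round(4),cast(k,ce[i],.089).round(4))
E
```

```text
time: 33.15
ee_pos: [0.5358, -0.3135, 0.2441]
tcp_rot: [-179.8, 0.4, -8.3]
wrist_force: [-0.1, 0.4, -0.6]
opening: 0.0
time: 33.65
ee_pos: [0.4556, -0.3937, 0.2439]
tcp_rot: [-179.8, 0.4, -8.4]
wrist_force: [0.6, 0.2, -0.0]
opening: 0.0001
[ 0.29347417  0.04857649 -0.07670668] [ 0.59 -0.02  0.11 -0.02  0.02 -0.01]
top [70  0  6  8 19] [[1.0707 0.4497 0.11  ]] [[1.0851 0.4598 0.089 ]]
top [23  4  9 16 33] [[1.0515 0.5659 0.11  ]] [[1.0654 0.5788 0.089 ]]
top [360 188  32  34 263] [[ 0.5317 -0.2877  0.11  ]] [[ 0.5331 -0.2954  0.089 ]]
top [366 199   2  15  21] [[ 0.5309 -0.2715  0.11  ]] [[ 0.5323 -0.2788  0.089 ]]
top [379 199  10  10  81] [[ 0.5336 -0.3134  0.11  ]] [[ 0.5351 -0.3217  0.089 ]]
top [284 238   3  17  18] [[ 0.4393 -0.0688  0.11  ]] [[ 0.4385 -0.0712  0.089 ]]
top [292 241  10  10  75] [[ 0.4383 -0.0971  0.11  ]] [[ 0.4374 -0.1001  0.089 ]]
side [258 138   4  10  24] [[ 0.5668 -0.2216  0.11  ]] [[ 0.5681 -0.2591  0.089 ]]
side [263 139  19  11  53] [[ 0.5177 -0.207   0.11  ]] [[ 0.5173 -0.244   0.089 ]]
side [298 169   7   4  25] [[ 0.4408 -0.0677  0.11  ]] [[ 0.4378 -0.0998  0.089 ]]
side [294 189  14   3  20] [[0.448  0.0281 0.11  ]] [[ 0.4452 -0.0007  0.089 ]]
```

View pics/s14.png

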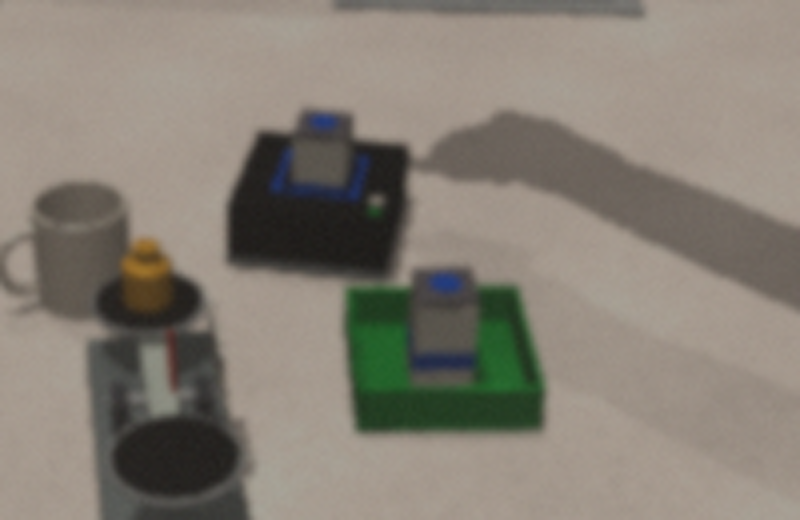

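View pics/t14.png

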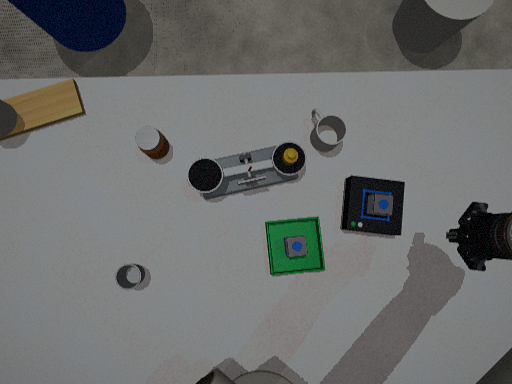

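The light cartridge's disc is at (384,204), 2–3 mm from the well centre. The heavy one is at (297,246), in the middle of the tray. Mug, jar and cup haven't moved and the arm is clear.

```bash
python3 -c "
from workcell import job_done; print(job_done())"
```

```text
the job is handed in; nothing more can be done
None
```

The job is handed in, after about 34 s of robot time; no verdict is reported. I stood the near cartridge on the balance and let go, and the beam tipped, so it is the heavy one and now stands in the green tray. The far, light one is pressed into the filter well.

- **Weights:** the wrist agreed with the beam, reading roughly 4–5 N for the heavy cartridge and 1.6 N for the light one.
- **Seating:** the seat gave way over about 8 mm and then stopped firmly at about 12 N. A gentle press from above, up to 10 N, moved it only another 0.3 mm between 7 and 10 N.
- **Final positions:** the heavy cartridge is within about 2 mm of the tray's middle. The light one is upright, about 2–3 mm from the well centre. Mug, jar and cup look unmoved, and the arm is clear of everything.
- **Blemishes:**
  - The heavy cartridge met the tray floor a little early, with a brief 18 N at the wrist.
  - The tool was tilted about 0.7° during the insertion, and the light cartridge's top moved about 2 mm as it straightened on release.

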